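# Put the gear unit in second speed and start it

### The job

The two-speed gear unit on the bench is in neutral: push its ball-ended selector lever from behind with the fingertips, without touching the ball's leading side, past the first detent, all the way to the second stop, so that it stays there. Only then press the small start button on the push-button station fully down and let it come up again; never press the large stop button. Nothing is to be gripped or pinched, and the other things on the bench stay where they are.

Things in the scene. Friction and masses are not known exactly. Their poses are not given: they have to be found in the camera images.
- gear_unit: grey cast gear unit bolted to the bench, foot 90 x 170 mm, housing 70 x 125 mm and 46 mm high with a cross barrel rising to 69 mm; two steel shaft stubs on its +x face. Origin: centre of its underside; z up; the lever swings in the unit's own y-z plane (x = 0), from its -y end to its +y end
- pivot (a point): the lever's pivot: on the gear unit's axis, 45 mm above its underside; the lever turns about the unit's x axis. Two round steel guide bars arch over the unit along the lever's swing (16 mm either side of the lever, highest point 120 mm above the bench) with pairs of small lugs at the three lever positions
- selector (a joint): angle of the lever, rad: 0 neutral (leaning 0.5 rad from upright towards the unit's -y), 0.5 first detent (upright), 1.0 second stop (leaning 0.5 rad towards the unit's +y, hard stop). Sprung into each of the three: between them it resists with about 6 N at the ball before the first crest, 4 N before the second, and past the crests (near 0.25 and 0.75) it snaps on into the next one and stays
- selector_ball (a point): centre of the black ball at the lever's end, ball 32 mm across (16 mm behind this point and 18 mm ahead of it along the swing), 130 mm from the pivot on a steel rod 10 mm thick; 159 mm above the bench at either end of the swing, 175 mm when upright; moves with the lever. Its leading side (towards the unit's +y) must not be touched: fingers that push from behind, on the unit's -y side, never do
- station: grey push-button station with an aluminium top plate, 85 x 150 mm, 42 mm high, fixed to the bench. Origin: centre of its underside; z up; start button 36 mm from the centre towards its +y, stop button 36 mm towards its -y
- start_button_top (a point): centre of the top of the start button: the smaller black round button on the station, 26 mm across; is pressed straight down
- start_button (a joint): travel of the start button, m: 0 up, 0.006 fully down (about 5 N); springs up
- stop_button_top (a point): centre of the top of the stop button: the larger black round button, 50 mm across; leave alone
- stop_button (a joint): travel of the stop button, m: 0 up, 0.006 fully down
- bush_1: brass bush, 34 mm across, 30 high; bystander, origin at the centre of its underside
- insulator_2: white porcelain insulator, 34 mm across, 46 high; bystander, origin at the centre of its underside
- gear_blank: toothed steel gear, 72 mm across, 24 high; bystander, origin at the centre of its underside
- coil_bobbin: bobbin of copper wire, 56 mm across, 48 high; bystander, origin at the centre of its underside
- nut_tin: open bare-metal tin, 74 mm across, 45 high; bystander, origin at the centre of its underside
- steel_block: steel packing block, 32 x 45 x 28 mm; bystander, origin at the centre of its underside

How it is judged:
By the outcome, as a careful person would: the job done as asked, in the order asked, and still so for the second after the job is handed in, with the robot touching nothing.
It also fails if it takes over 48 s, if anything falls off the work surface, if the arm or the gripper's body presses on something with over 40 N, if the wrist force passes 120 N, or if a joint passes its speed limit or range.

### The arm

A 6-joint arm with a two-finger parallel gripper is mounted at the origin on a cart in front of the work surface, level with it; the furniture and walls round the work are solid. World frame = base frame: x ahead of the robot, y to its left, z up, the work surface at z = 0. Lengths are in m, angles in rad, forces in N, time in s.
With the tool pointing down it reaches from about 0.4 to 0.925 m from the base axis. Payload 3.4 kg.
Tool frame: the origin (TCP) lies midway between the tips of the shut fingers; the grasp point (between the pads) lies 19 mm behind it; z points along the fingers, y is the line along which they close (so a half turn about z gives the same grasp; the last joint's range is limited). The gripper opens to 85 mm and grips with 20 to 120 N. Pads are 22 mm wide; open, the fingers measure 114 mm over their backs; the gripper's body (76 mm by 85 mm) begins 54 mm behind the grasp point. The pads swing forward as they close: fully open they stand 13 mm farther back than shut.
Start: joints at [1.187, 0.307, 1.506, -0, 1.328, -0.073], TCP at [0.176, 0.547, 0.231] pointing down, gripper open.
Joint ranges: [-3.12, 3.12], [-1.05, 2.28], [0.14, 2.33], [-1.42, 4.57], [0.1, 2.73], [-2.68, 2.68]. Speed limits (rad/s): [2.57, 2.57, 3.14, 3.14, 3.14, 3.14].

### API

Orientations are given as a rotation vector (axis times angle).
In Python, from station import robot, vision gives the robot as it stands.
- The arm moves only by the tool jog_arm, never from a script. Its argument "targets" is a list of rows, each a list of 5 numbers: the opening, from 0 (shut) to 1 (fully open), then the shift along the tool's x, y, z in m, then the turn about the tool's z in degrees. A call has 1 to 12 rows; each row shifts and turns the commanded pose from where the row before left it, along the tool's axes as they then stand; what a row does not reach is not made up. A row lasts 1/12 s, in which the tool goes at most 41.7 mm and 7.16 degrees, less where a joint would pass 70% of its speed; a pose out of reach is approached as far as the arm can. A call is refused whole if a number of a shift passes 0.0417 or a number of a turn 7.16, either way. A call with a gripper value outside its range is refused whole. The fingers move at their own pace and stop on an object; "newtons" is the grip in N (left out, the last holds). Time passes only in rows, so rows that do not move let the fingers close. It gives the time, the measured TCP pose, the force, the opening and the grip force at its end, in the units of the state.
- robot.sense(): the state, without advancing time (a new reading comes with each control period).
- vision.camera(name): name is "scene" or "top" or "wrist"; returns (picture, depth): 480x640x3 uint8, red, green, blue; 480x640 float32, m along the optical axis (not along the pixel's ray), 0 where there is no reading.
- vision.camera_params(name): a dict with "vertical_fov" (degrees; the focal length in pixels is half the picture's height over the tangent of half this angle, whatever the lens; pixels are square), "cx", "cy" (the principal point, pixels), "k1" (the pictures are not rectified: a ray, as slopes to the right and down, at radius r is drawn at 1 + k1 r^2 times it, then the intrinsics apply), "rvec" (rotation vector, rad) and "tvec" (3), from world to camera coordinates, as OpenCV has them. Camera axes: x right, y down, z forward; pixel columns grow to the right and rows downward; lengths in m; the calibration is good to about 2 mm. A picture is of the moment at which its call begins: read the wrist's pose just before it. camera_params takes no time and is no camera call; for the wrist camera it gives the pose at the moment of the call.
- robot.finish_job(): hands the job in; it is judged then, once.
Trained networks look in the newest picture that a camera, given by its name, has taken for a name from the list of things; names that differ only in an ending like _2 or _b are one class to them, and where a whole thing is asked for, a point or a joint stands for the part that bears it (a point fixed in the world has none). Each returns a list of dicts, best first, with "p" (0 to 1); they miss things now and then, are a little off and sometimes report something else, mostly with a low value. They report only what shows in the picture. A call takes as long as a camera call.
- vision.search_frame(camera, target): "point" ([column, row] in pixels, amid what is visible of it).
- vision.spot_point(camera, target): "point" ([column, row] in pixels: a listed point, or the origin of a listed thing).
The state is a dict: "t": time; "joint_positions": joint angles; "qd": joint speeds; "effort": joint torques, N m; "position": TCP position; "tcp_rot": TCP orientation; "force": force on the tool from outside, world axes, zero at the start; "torque": the same for the moment, N m; "grip_width": finger opening in m; "gripper_force": force on a finger pad.
Only numpy, scipy, OpenCV 4.12 (cv2) and the standard library are available. Lean on these libraries where they do the work, as an engineer would, in place of code of your own. Each camera call takes 0.05 s, during which the arm holds its last target. There are 200 camera calls.

## Working session

There is one attempt and no reset: what is moved stays moved. The work goes in short steps, Python scripts to look and compute and a tool call to move; the robot and the scene stay as the last step left them, time stands still between calls to the robot, and variables do not carry over. Pictures are saved under pics/ and viewed, at most 10 in all, crops included, and the job is handed in when it is done.

Besides the shell and the picture viewer there is one more tool, called after "Emit:" as a command line: name --pt "numbers of a row" for each row, then --argument value for the rest. jog_arm: Moves the arm, as the interface text tells. Its arguments: {"type":"object","properties":{"targets":{"type":"array","items":{"type":"array","items":{"type":"number"}}},"newtons":{"type":"number"}},"required":["targets"]}

```bash
mkdir -p pics; cat > h.py <<'E'
import numpy as np,cv2
from station import robot,vision
def ray(cam,px):
    p=vision.camera_params(cam);f=240/np.tan(np.radians(p["vertical_fov"])/2)
    d=np.array([(px[0]-p["cx"])/f,(px[1]-p["cy"])/f]);u=d.copy()
    for _ in range(20):u=d/(1+p["k1"]*(u@u))
    R=cv2.Rodrigues(np.array(p["rvec"],float))[0];t=np.array(p["tvec"],float)
    return R,t,np.array([u[0],u[1],1.])
def atz(cam,px,z):
    R,t,u=ray(cam,px);c=-R.T@t;w=R.T@u
    return c+w*(z-c[2])/w[2]
def atd(cam,px,depth):
    R,t,u=ray(cam,px);d=depth[int(round(px[1])),int(round(px[0]))]
    return R.T@(u*d-t)
def proj(cam,X):
    p=vision.camera_params(cam);f=240/np.tan(np.radians(p["vertical_fov"])/2)
    R=cv2.Rodrigues(np.array(p["rvec"],float))[0];c=R@np.array(X)+np.array(p["tvec"]).ravel()
    u=c[:2]/c[2];u=u*(1+p["k1"]*(u@u));return u*f+[p["cx"],p["cy"]]
E
python3 - <<'E'
from h import *
np.set_printoptions(precision=4,suppress=True)
Z=dict(gear_unit=0,pivot=.045,selector_ball=.159,station=0,start_button_top=.05,stop_button_top=.05,bush_1=0,insulator_2=0,gear_blank=0,coil_bobbin=0,nut_tin=0,steel_block=0)
for cam in("scene","top"):
    im,d=vision.camera(cam);cv2.imwrite(f"pics/{cam}0.png",im[:,:,::-1])
    for n,z in Z.items():
        for r in vision.spot_point(cam,n)[:2]:
            print(cam,n,round(r["p"],2),np.round(r["point"],1),"atz",atz(cam,r["point"],z),"depth",atd(cam,r["point"],d))
s=robot.sense();print(s)
E
```

```text
scene gear_unit 0.68 [380.2 314.9] atz [ 0.4926 -0.1738  0.    ] depth [ 0.4557 -0.187   0.0389]
scene pivot 0.68 [380.4 301.5] atz [ 0.4929 -0.1706  0.045 ] depth [ 0.4689 -0.1793  0.0693]
scene selector_ball 0.65 [409.1 280.2] atz [ 0.4765 -0.2406  0.159 ] depth [ 0.4688 -0.2429  0.1661]
scene selector_ball 0.61 [271.3 258. ] atz [0.3911 0.0781 0.159 ] depth [0.4855 0.1416 0.0648]
scene station 0.81 [257.  272.7] atz [0.4782 0.1861 0.    ] depth [0.4514 0.1668 0.0287]
scene station 0.23 [471.3 363. ] atz [ 0.4512 -0.4226  0.    ] depth [ 0.4088 -0.4276  0.0467]
scene start_button_top 0.52 [251.2 248.5] atz [0.5082 0.221  0.05  ] depth [0.4955 0.2117 0.0626]
scene stop_button_top 0.48 [273.1 259.3] atz [0.498  0.1445 0.05  ] depth [0.4873 0.1374 0.0607]
scene bush_1 0.65 [316.5 299. ] atz [ 0.4657 -0.0054  0.    ] depth [ 0.4533 -0.0121  0.0134]
scene bush_1 0.17 [380.5 302.6] atz [ 0.5338 -0.1565  0.    ] depth [ 0.4713 -0.179   0.0634]
scene insulator_2 0.58 [334.4 276.2] atz [ 0.5676 -0.0052  0.    ] depth [ 0.5598 -0.009   0.0077]
scene gear_blank 0.71 [203.  225.4] atz [0.5812 
[... 1800 characters left out ...]
th [ 0.5655 -0.0034  0.0453]
top steel_block 0.69 [370.4 261. ] atz [ 0.4934 -0.1674  0.    ] depth [ 0.4777 -0.1545  0.1098]
top steel_block 0.48 [458.6 237.6] atz [ 0.5707 -0.4476  0.    ] depth [ 0.5647 -0.4383  0.0313]
{'t': 1.3, 'joint_positions': array([ 1.1865,  0.3068,  1.5064,  0.    ,  1.3284, -0.0735]), 'qd': array([-0.0001,  0.0011,  0.0001,  0.0001,  0.0008, -0.0008]), 'effort': array([ -0.0013, -45.7502, -25.2324,  -0.0001,   0.001 ,   0.    ]), 'position': array([0.1759, 0.5474, 0.2313]), 'tcp_rot': array([-0.4863, -3.1037,  0.    ]), 'force': array([-0.0394, -0.0015,  0.2455]), 'torque': array([0.0522, 0.0024, 0.0253]), 'gripper_force': 0.0, 'grip_width': 0.08573383866463506}
```

```bash
python3 - <<'E'
import cv2,numpy as np
a=cv2.imread("pics/top0.png")[200:310,150:480];b=cv2.imread("pics/scene0.png")[200:400,150:530]
a=cv2.resize(a,(800,267),interpolation=3);b=cv2.resize(b[0:150],(800,316),interpolation=3)
cv2.imwrite("pics/c0.png",np.vstack([a,b]))
E
```

```text
(no output)
```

View pics/c0.png

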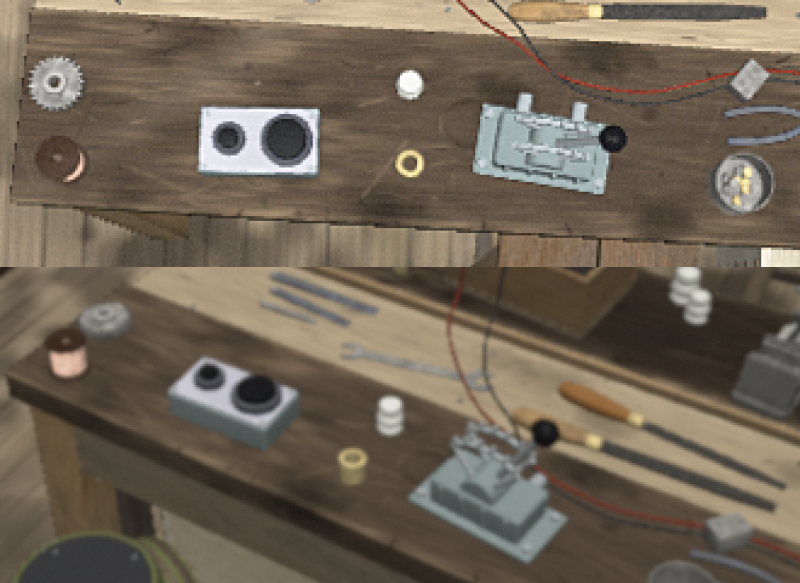

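```bash
python3 - <<'E'
from h import *
np.set_printoptions(precision=4,suppress=True)
im,d=vision.camera("top");sc,ds=vision.camera("scene")
def cloud(cam,d):
    v,u=np.mgrid[0:480,0:640];p=vision.camera_params(cam);f=240/np.tan(np.radians(p["vertical_fov"])/2)
    K=np.array([[f,0,p["cx"]],[0,f,p["cy"]],[0,0,1.]])
    q=cv2.undistortPoints(np.stack([u,v],-1).reshape(-1,1,2).astype(float),K,np.array([p["k1"],0,0,0])).reshape(-1,2)
    X=np.c_[q,np.ones(len(q))]*d.reshape(-1,1)
    R=cv2.Rodrigues(np.array(p["rvec"],float))[0];return ((X-np.array(p["tvec"]).ravel())@R).reshape(480,640,3)
for cam,i,dd in(("top",im,d),("scene",sc,ds)):
    P=cloud(cam,dd);x,y,z=P[...,0],P[...,1],P[...,2];dark=i.max(-1)<60
    m=(abs(x-.48)<.08)&(abs(y+.235)<.06)&(z>.13)&dark
    Q=P[m];s=np.c_[2*Q,np.ones(len(Q))];r=np.linalg.lstsq(s,(Q**2).sum(1)-0,rcond=None)[0] if len(Q) else 0
    print(cam,"ball n",m.sum(),Q.mean(0),Q.min(0),Q.max(0),"fit",r[:3])
    vv,uu=np.nonzero(m);print(" px",uu.mean(),vv.mean(),uu.min(),uu.max(),vv.min(),vv.max(),atz(cam,(uu.mean(),vv.mean()),.159))
    for nm,c,zr in(("foot",(.5,-.17),(.006,.07)),("station",(.49,.185),(.025,.075))):
        m=(abs(x-c[0])<.07)&(abs(y-c[1])<.105)&(z>zr[0])&(z<zr[1])
        print(cam,nm,m.sum(),cv2.minAreaRect(P[m][:,:2].astype(np.float32)),np.percentile(z[m],[5,50,95]))
    m=(abs(x-.495)<.05)&(abs(y-.19)<.09)&(z>.03)&(i.max(-1)<75)
    n,l,st,ce=cv2.connectedComponentsWithStats(m.astype(np.uint8))
    for k in range(1,n):
        if st[k,4]>8: print(cam,"btn",st[k],ce[k],atz(cam,ce[k],.055),np.median(z[l==k]))
# unit corners top
for a,b in((485,103),(473,175),(607,193)): print(atz("top",(150+a/2.424,200+b/2.424),.01))
E
```

```text
top ball n 87 [ 0.4817 -0.2363  0.1718] [ 0.4677 -0.2515  0.161 ] [ 0.4957 -0.2211  0.1806] fit [ 0.4822 -0.237   0.1655]
 px 402.367816091954 256.7011494252874 397 407 252 262 [ 0.4837 -0.2387  0.159 ]
top foot 1344 ((0.4997639060020447, -0.17037636041641235), (0.2084902822971344, 0.1390964239835739), 89.94503021240234) [0.0068 0.0372 0.0674]
top station 1365 ((0.49459123611450195, 0.1819082498550415), (0.14812621474266052, 0.08619941025972366), 89.89478302001953) [0.0363 0.0455 0.0674]
top btn [260 249  17  17 217] [267.6959 256.7696] [0.495  0.1465 0.055 ] 0.06487880412755985
top btn [240 252   8   9  57] [243.4912 256.2105] [0.4959 0.219  0.055 ] 0.06440693062727541
scene ball n 121 [ 0.4738 -0.2392  0.1652] [ 0.464  -0.2522  0.1471] [ 0.4848 -0.225   0.1769] fit [ 0.4782 -0.2379  0.1615]
 px 408.39669421487605 278.6694214876033 403 415 273 285 [ 0.4807 -0.2372  0.159 ]
scene foot 1832 ((0.5004637241363525, -0.17748712003231049), (0.1372787058353424, 0.17615731060504913), 0.5434818863868713) [0.0071 0.0402 0.0656]
scene station 1331 ((0.4923149049282074, 0.18355730175971985), (0.09017012268304825, 0.15547415614128113), 0.7818403244018555) [0.0289 0.0422 0.064 ]
scene btn [244 247  10   7  54] [248.7778 250.1111] [0.4941 0.2192 0.055 ] 0.0603698510080647
scene btn [262 251  19  15 219] [271.4338 258.0776] [0.4952 0.1477 0.055 ] 0.06198358916000861
scene btn [244 255  11   3  15] [249.4    255.8667] [0.4745 0.2041 0.055 ] 0.048155986971619026
scene btn [264 265  17   4  24] [272.4167 267.0417] [0.4652 0.1261 0.055 ] 0.048599498720733825
[ 0.5492 -0.1036  0.01  ]
[ 0.4565 -0.0882  0.01  ]
[ 0.4351 -0.2584  0.01  ]
```

Emit:
jog_arm --pt "0 0 0 0 7.16" --pt "0 0 0 0 7.16" --pt "0 0 0 0 7.16" --pt "0 0 0 0 7.16" --pt "0 0 0 0 7.16" --pt "0 0 0 0 7.16" --pt "0 0 0 0 7.16" --pt "0 0 0 0 7.16" --pt "0 0 0 0 7.16" --pt "0 0 0 0 7.16" --pt "0 0 0 0 7.16" --pt "0 0 0 0 1"

```text
t: 2.4
position: [0.1759, 0.5474, 0.2313]
tcp_rot: [2.367, 2.066, -0.0]
force: [-1.1, 0.1, 0.6]
grip_width: -0.0
gripper_force: 0.0
```

Emit:
jog_arm --pt "0 -0.0257 0.0264 0 0" --pt "0 -0.0257 0.0264 0 0" --pt "0 -0.0257 0.0264 0 0" --pt "0 -0.0257 0.0264 0 0" --pt "0 -0.0257 0.0264 0 0" --pt "0 -0.0257 0.0264 0 0" --pt "0 -0.0257 0.0264 0 0" --pt "0 -0.0257 0.0264 0 0" --pt "0 -0.0257 0.0264 0 0" --pt "0 -0.0257 0.0264 0 0" --pt "0 -0.0257 0.0264 0 0" --pt "0 -0.0257 0.0264 0 0"

```text
t: 3.4
position: [0.4502, 0.1984, 0.2316]
tcp_rot: [2.36, 2.074, 0.001]
force: [-0.4, -0.4, 0.5]
grip_width: -0.0002
gripper_force: 0.0
```

Emit:
jog_arm --pt "0 -0.04 0.0074 0 0" --pt "0 -0.04 0.0074 0 0" --pt "0 -0.04 0.0074 0 0" --pt "0 -0.04 0.0074 0 0" --pt "0 -0.04 0.0074 0 0" --pt "0 -0.04 0.0074 0 0" --pt "0 -0.04 0.0074 0 0" --pt "0 -0.04 0.0074 0 0" --pt "0 -0.04 0.0074 0 0" --pt "0 -0.04 0.0074 0 0" --pt "0 -0.04 0.0074 0 0" --pt "0 -0.04 0.0074 0 0"

```text
t: 4.4
position: [0.4738, -0.2896, 0.2315]
tcp_rot: [2.36, 2.073, 0.0]
force: [0.3, -0.3, -0.3]
grip_width: 0.0002
gripper_force: 0.0
```

```bash
python3 - <<'E'
from h import *
np.set_printoptions(precision=4,suppress=True)
im,d=vision.camera("wrist");cv2.imwrite("pics/w1.png",im[:,:,::-1])
for r in vision.spot_point("wrist","selector_ball")[:2]: print(r,atz("wrist",r["point"],.159),atd("wrist",r["point"],d))
print(robot.sense()["position"])
E
```

```text
{'point': [323.4, 171.3], 'p': 0.55} [ 0.4854 -0.2432  0.159 ] [ 0.4853 -0.242   0.1742]
[ 0.4749 -0.2942  0.2313]
```

View pics/w1.png

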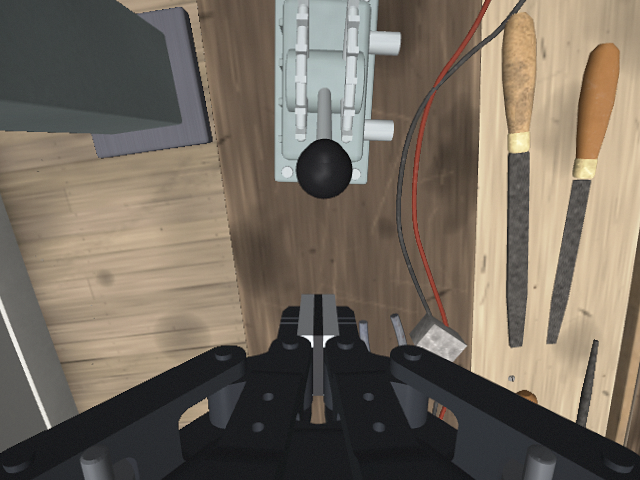

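Emit:
jog_arm --pt "0 0 0.003 0.026 0" --pt "0 0 0 0.026 0" --pt "0 0 0 0.026 0" --pt "0 0.01 0 0 0" --pt "0 0.008 0 0 0" --pt "0 0 0 0 0"

```text
t: 5.0
position: [0.4799, -0.268, 0.1542]
tcp_rot: [-2.361, -2.072, -0.001]
force: [-0.7, 0.3, -0.1]
grip_width: -0.0001
gripper_force: 0.0
```

Emit:
jog_arm --pt "0 0.008 0 0 0" --pt "0 0.006 0 -0.003 0" --pt "0 0.006 0 -0.003 0" --pt "0 0.006 0 -0.002 0" --pt "0 0.006 0 -0.002 0" --pt "0 0 0 0 0"

```text
t: 5.5
position: [0.4855, -0.239, 0.1663]
tcp_rot: [2.357, 2.067, 0.002]
force: [-0.7, -3.3, 2.6]
grip_width: -0.0003
gripper_force: 1.9
```

Emit:
jog_arm --pt "0 0.007 0 0 0" --pt "0 0.007 0 -0.001 0" --pt "0 0.007 0 -0.001 0" --pt "0 0.007 0 0 0" --pt "0 0 0 0 0"

```text
t: 5.92
position: [0.487, -0.2084, 0.1651]
tcp_rot: [-2.36, -2.07, -0.001]
force: [-0.6, -0.3, -0.7]
grip_width: 0.0002
gripper_force: 0.0
```

```bash
python3 - <<'E'
from h import *
im,d=vision.camera("wrist");cv2.imwrite("pics/w2.png",im[:,:,::-1])
s=robot.sense();print(s["position"],s["force"],s["gripper_force"])
E
```

```text
[ 0.48707953 -0.20918476  0.16509592] [ 0.09608252 -0.70466497  0.77014919] 0.0
```

View pics/w2.png

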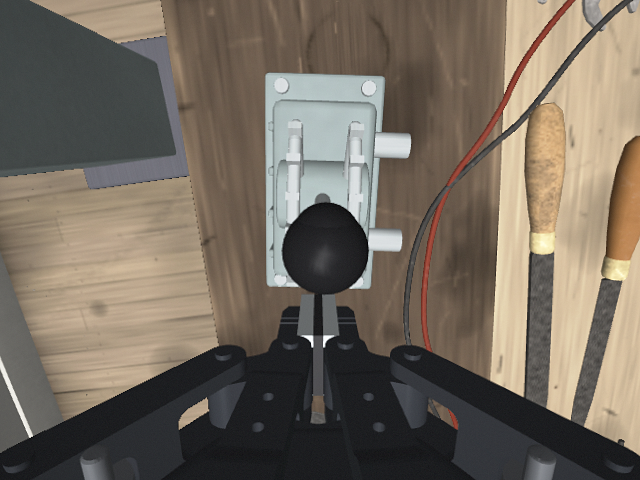

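Emit:
jog_arm --pt "0 0.007 0.001 -0.001 0" --pt "0 0.007 0 0 0" --pt "0 0.007 0 0.001 0" --pt "0 0.007 0 0.002 0" --pt "0 0.007 0 0.002 0" --pt "0 0.007 0 0.002 0" --pt "0 0.005 0 0.002 0" --pt "0 0.004 0 0.002 0" --pt "0 0 0 0 0"

```text
t: 6.72
position: [0.4941, -0.1584, 0.1543]
tcp_rot: [-2.36, -2.069, 0.001]
force: [-0.6, 0.2, -0.0]
grip_width: 0.0002
gripper_force: 0.0
```

```bash
python3 - <<'E'
from h import *
im,d=vision.camera("wrist");cv2.imwrite("pics/w3.png",im[:,:,::-1])
for r in vision.spot_point("wrist","selector_ball")[:2]: print(r,atz("wrist",r["point"],.159),atd("wrist",r["point"],d))
s=robot.sense();print(s["position"],s["force"],s["gripper_force"])
E
```

```text
{'point': [326.9, 208.1], 'p': 0.79} [ 0.50401436 -0.11594084  0.159     ] [ 0.50398619 -0.11296125  0.17631271]
[ 0.49471817 -0.15956817  0.15486891] [-0.39903742  0.13480241  0.95112086] 0.0
```

View pics/w3.png

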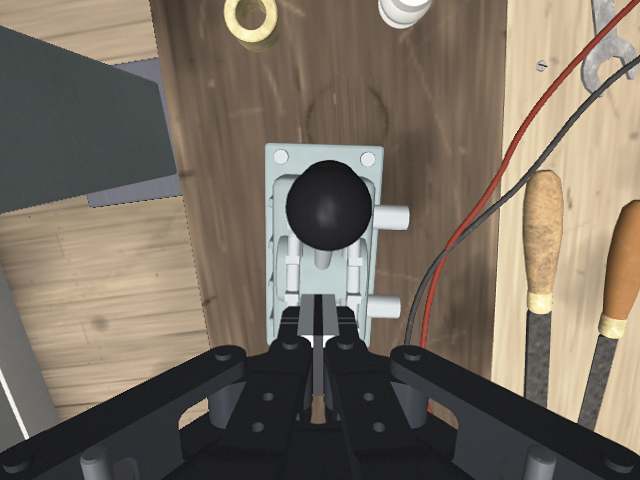

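Emit:
jog_arm --pt "0 -0.025 0 0 0" --pt "0 -0.025 0 0 0" --pt "0 0 0 -0.027 0" --pt "0 0 0 -0.027 0" --pt "0 0 0 -0.027 0" --pt "0 0 0 0 0"

```text
t: 7.32
position: [0.4916, -0.2119, 0.2418]
tcp_rot: [2.357, 2.063, 0.006]
force: [1.1, -1.5, -0.0]
grip_width: -0.0001
gripper_force: 0.0
```

Emit:
jog_arm --pt "0 0.0367 -0.0041 0 0" --pt "0 0.0367 -0.0041 0 0" --pt "0 0.0367 -0.0041 0 0" --pt "0 0.0367 -0.0041 0 0" --pt "0 0.0367 -0.0041 0 0" --pt "0 0.0367 -0.0041 0 0" --pt "0 0.0367 -0.0041 0 0" --pt "0 0.0367 -0.0041 0 0" --pt "0 0.0367 -0.0041 0 0" --pt "0 0.0367 -0.0041 0 0" --pt "0 0 0 0.03 0" --pt "0 0 0 0 0"

```text
t: 8.32
position: [0.4932, 0.1609, 0.2024]
tcp_rot: [-2.357, -2.072, 0.01]
force: [-1.7, -0.6, -0.4]
grip_width: 0.0001
gripper_force: 0.0
```

```bash
python3 - <<'E'
from h import *
np.set_printoptions(precision=4,suppress=True)
im,d=vision.camera("wrist");cv2.imwrite("pics/w4.png",im[:,:,::-1])
for n in("start_button_top","stop_button_top"):
  for r in vision.spot_point("wrist",n)[:2]: print(n,r,atz("wrist",r["point"],.062),atd("wrist",r["point"],d))
s=robot.sense();print(s["position"],s["force"],s["gripper_force"])
im,d=vision.camera("top")
for r in vision.spot_point("top","selector_ball")[:2]: print(r["p"],atz("top",r["point"],.159))
E
```

```text
start_button_top {'point': [309.9, 155.9], 'p': 0.73} [0.4962 0.2174 0.062 ] [0.4963 0.2175 0.0657]
stop_button_top {'point': [324.0, 246.9], 'p': 0.89} [0.4992 0.1463 0.062 ] [0.4993 0.1478 0.0675]
[0.4958 0.1588 0.2061] [ 0.6349 -0.4381  0.3305] 0.0
0.69 [ 0.5149 -0.1066  0.159 ]
0.64 [0.4872 0.1451 0.159 ]
```

View pics/w4.png

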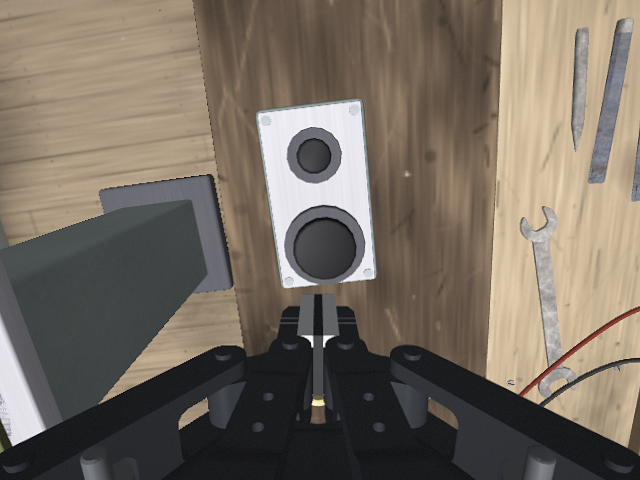

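```bash
python3 - <<'E'
from h import *
np.set_printoptions(precision=4,suppress=True)
im,d=vision.camera("wrist")
for u in range(282,348,4): print(u,im[155,u],atd("wrist",(u,155),d))
for v in range(122,190,6): print(v,im[v,314],atd("wrist",(314,v),d))
E
```

```text
282 [107 107 115] [0.4782 0.2202 0.0537]
286 [105 105 113] [0.4811 0.2197 0.0519]
290 [50 53 56] [0.4848 0.2195 0.0616]
294 [73 73 74] [0.4879 0.2192 0.063 ]
298 [72 71 73] [0.4908 0.2188 0.0637]
302 [72 72 74] [0.4938 0.2184 0.0644]
306 [69 70 72] [0.4967 0.218  0.0635]
310 [64 64 67] [0.4996 0.2176 0.0641]
314 [57 57 60] [0.5026 0.2173 0.0643]
318 [57 56 58] [0.5055 0.2168 0.0635]
322 [28 28 30] [0.5084 0.2164 0.0634]
326 [107 108 117] [0.5115 0.2157 0.0547]
330 [109 110 119] [0.5146 0.2153 0.0527]
334 [235 232 241] [0.5181 0.2144 0.0415]
338 [234 231 240] [0.5213 0.214  0.0412]
342 [231 229 237] [0.5244 0.2136 0.0417]
346 [230 229 236] [0.5276 0.2132 0.0412]
122 [233 232 239] [0.5057 0.2414 0.0419]
128 [108 109 118] [0.5051 0.2365 0.0542]
134 [110 110 119] [0.5045 0.2322 0.0538]
140 [48 49 51] [0.504  0.2278 0.0637]
146 [61 61 62] [0.5034 0.2236 0.0632]
152 [60 59 62] [0.5028 0.2194 0.0638]
158 [58 58 60] [0.5023 0.2151 0.0645]
164 [58 59 60] [0.5017 0.2108 0.064 ]
170 [111 111 120] [0.5009 0.2057 0.0536]
176 [111 110 118] [0.5003 0.2011 0.0523]
182 [227 225 233] [0.4994 0.1954 0.0409]
188 [227 225 234] [0.4988 0.1907 0.0422]
```

Emit:
jog_arm --pt "0 0.0293 -0.0031 0 0" --pt "0 0.0293 -0.0031 0 0" --pt "0 0 0 0.031 0" --pt "0 0 0 0.031 0" --pt "0 0 0 0.031 0" --pt "0 0 0 0.031 0" --pt "0 0 0 0 0" --pt "0 0 0 0 0" --pt "0 0 0 0 0"

```text
t: 9.37
position: [0.4994, 0.2183, 0.084]
tcp_rot: [2.364, 2.068, 0.004]
force: [0.3, 0.0, -0.2]
grip_width: 0.0002
gripper_force: 0.0
```

Emit:
jog_arm --pt "0 0 -0.002 0.007 0" --pt "0 0 0 0.007 0" --pt "0 0 0 0.005 0" --pt "0 0 0 0.003 0" --pt "0 0 0 0 0" --pt "0 0 0 0 0"

```text
t: 9.87
position: [0.4962, 0.2188, 0.0607]
tcp_rot: [2.363, 2.07, 0.001]
force: [0.7, -0.3, 3.9]
grip_width: -0.0003
gripper_force: 1.6
```

Emit:
jog_arm --pt "0 0 0 0.002 0" --pt "0 0 0 0.002 0" --pt "0 0 0 0.001 0" --pt "0 0 0 0 0" --pt "0 0 0 0 0"

```text
t: 10.28
position: [0.4963, 0.2188, 0.0578]
tcp_rot: [2.362, 2.07, 0.003]
force: [-3.5, -1.7, 20.8]
grip_width: 0.0003
gripper_force: 10.5
```

Emit:
jog_arm --pt "0 0 0 -0.005 0" --pt "0 0 0 -0.01 0" --pt "0 0 0 -0.03 0" --pt "0 0 0 -0.03 0" --pt "0 0 0 -0.03 0" --pt "0 -0.03 0 -0.03 0" --pt "0 -0.03 0 0 0" --pt "0 0 0 0 0" --pt "0 0 0 0 0"

```text
t: 11.03
position: [0.4872, 0.1587, 0.1901]
tcp_rot: [-2.365, -2.067, 0.0]
force: [-0.0, 1.2, -0.7]
grip_width: -0.0002
gripper_force: 0.0
```

```bash
python3 - <<'E'
from h import *
im,d=vision.camera("wrist")
for p in((306,155),(310,152),(316,158)): print(im[p[1],p[0]],atd("wrist",p,d))
for r in vision.spot_point("wrist","start_button_top")[:1]: print(r,atd("wrist",r["point"],d))
a,_=vision.camera("scene");s=robot.sense();print(s["position"],s["force"])
cv2.imwrite("pics/s5.png",cv2.resize(a[200:400,150:530,::-1],(800,421)))
E
```

```text
[75 74 76] [0.48718779 0.21943495 0.06291042]
[70 68 72] [0.49022679 0.22107897 0.06302761]
[72 72 74] [0.49380362 0.21647235 0.06232384]
{'point': [317.3, 153.5], 'p': 0.78} [0.49508037 0.21983477 0.06186768]
[0.48746314 0.16021995 0.18910316] [0.75244473 0.35580209 0.72245973]
```

View pics/s5.png

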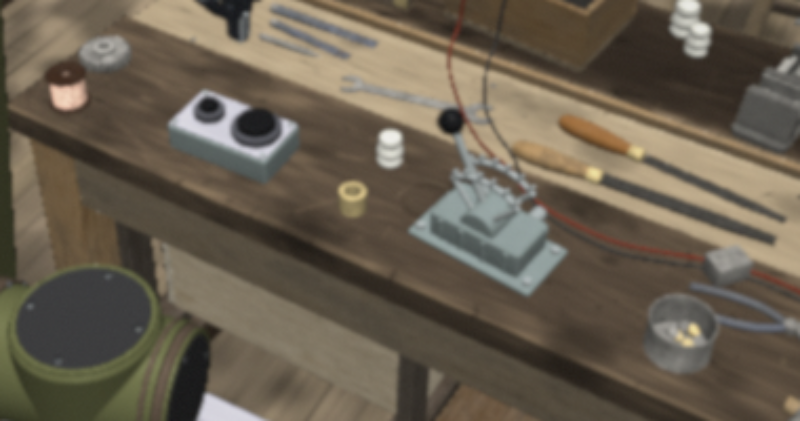

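The picture shows the lever leaning to +y with its ball at (450,120), the start button up at (208,105), and the bystanders in place.

```bash
python3 -c "
from station import robot
print(robot.finish_job())"
```

```text
the job is handed in; nothing more can be done
None
```

The job is handed in: the lever is at the second stop, then the start button was pressed fully down (about 21 N, bottomed) and came back up. The stop button and the other things on the bench were not touched, and the run took about 11 s.

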